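Post a used stain bottle through the sprung flap of the returns box

TASK

The returns box takes nothing while its catch drawer stands open, so first push the blue drawer fully shut. Then take the used dropper bottle with the red collar, which lies on its side, and post it sideways (lying along the mouth) through the sprung flap in the sloping front, pushing it until it drops inside and the flap snaps shut behind it. Do not knock over or shift the other two dropper bottles or the flask.

Things in the scene. Friction and masses are not known exactly. Their poses are not given: they have to be found in the camera images.
- bin: fixed grey returns box, 190 mm wide, 185 deep, 210 tall; origin: middle of its lower front edge on the worktop, x into the box, y to its left, z up. Above the drawer the front slopes back from height 120 mm at x = 0 to 210 mm at x = 156 mm; its inward normal (chute direction) is (0.5, 0, -0.866), 60 deg below level. Hollow behind the flap: the bottle falls into the drawer.
- mouth (a point): middle of the lower edge of the mouth in the slope (112 mm wide along y, 46 mm up the slope along (0.866, 0, 0.5)), at x 35, z 140 mm of the box, axes as the box. A black ledge 29 mm long, flush with the lower edge, sticks out square to the slope, with cheeks 112 mm apart, 29 mm long, 30 mm high. Ledge and shut flap form a V that holds the lying bottle, its axis 19 mm from each.
- flap (a joint): steel flap (118 x 51 mm, yellow stripe), 6 mm behind the mouth's face, hinged along the mouth's upper edge, opens inward: 0 shut, 1.45 rad open. Spring: 2 to 3 N at its lower edge to start, about 4 N wide open; it carries a bottle laid on it. The bottle drops only when its axis is pushed some 20 to 35 mm past the lower edge. While the drawer is open a bolt blocks the flap (up to 0.1 rad of play).
- drawer (a joint): how far the catch drawer at the foot of the box is pulled out towards the front (along the box's -x): 0 fully shut, starts 0.03 to 0.055 m open. It takes about 2 N to slide and stays where it is left; shut, it frees the flap.
- drawer_handle (a point): middle of the drawer's steel bar handle (90 mm long along the box's y, about 10 mm thick), 62 mm above the worktop, 35 mm in front of the drawer's blue front panel (190 mm wide, 8 to 106 mm high); moves with the drawer. Pushing the bar pushes the drawer.
- bottle_red: amber dropper bottle with a red collar, the one to post; loose, lies on its side; origin at the middle of its underside (base), z along its axis to the bulb. Body 38 mm across from 0 to 62 mm, red collar 26 mm across from 59 to 73 mm, black rubber bulb 16 mm across from 73 to 98 mm (end). About 75 g. Smooth and round: it rolls if pushed.
- red_mid (a point): point on the axis of the red-collared bottle, 49 mm from its underside (half its length)
- bottle_b: amber dropper bottle with a black collar and a blue band on its label, 35 mm across, 92 mm tall, origin under its base; leave standing
- bottle_c: amber dropper bottle with a black collar and an orange-brown band on its label, 36 mm across, 94 mm tall, origin under its base; leave standing
- flask: conical glass flask with pink content, 64 mm across, 105 mm tall, origin under its base; leave standing

How it is judged:
On the way, in this order (a step that is already met when the one before it is completed fails the run):
1. the drawer is pushed fully shut (value of joint drawer below 0.005 m), for 0.2 s.
2. the red-collared bottle, lying along the mouth, is in it and holds the flap open (value of joint flap above 0.4 rad and distance between red_mid and mouth below 0.06 m and value of joint drawer below 0.005 m and angle between the z axis of bottle_red and the y axis of bin, either way round below 0.6 rad), for 0.05 s.
At the end, for the whole second after the job is handed in: The red-collared bottle is inside the returns box, down in its drawer (its middle less than 90 mm above the worktop), the flap is shut (within 0.06 rad), the drawer is shut (within 6 mm) (x of red_mid in the frame of bin between 0 and 0.185 m and y of red_mid in the frame of bin between -0.075 and 0.075 m and z of red_mid in the frame of bin below 0.09 m and value of joint flap below 0.06 rad and value of joint drawer below 0.006 m); the robot touches nothing.
It fails at once if the blue-banded bottle is shifted more than 30 mm or tipped (distance of bottle_b from where it was at the start of the episode above 0.03 m or angle between bottle_b's own z axis and vertical above 0.6 rad).
It fails at once if the brown-banded bottle is shifted more than 30 mm or tipped (distance of bottle_c from where it was at the start of the episode above 0.03 m or angle between bottle_c's own z axis and vertical above 0.6 rad).
It fails at once if the flask is shifted more than 30 mm or tipped (distance of flask from where it was at the start of the episode above 0.03 m or angle between flask's own z axis and vertical above 0.6 rad).
It also fails if it takes over 64 s, if anything falls off the work surface, if the arm or the gripper's body presses on something with over 40 N, if the wrist force passes 120 N, or if a joint passes its speed limit or range.

ROBOT

A 7-joint arm with a two-finger parallel gripper is mounted at the origin on a cart in front of the work surface, level with it; the furniture and walls round the work are solid. World frame = base frame: x ahead of the robot, y to its left, z up, the work surface at z = 0. Lengths are in m, angles in rad, forces in N, time in s.
With the tool pointing down it reaches from about 0.425 to 0.875 m from the base axis. Payload 4.7 kg.
Tool frame: the origin (TCP) lies between the finger pads; the fingertips stand 25 mm ahead of it and the grasp point (between the pads) lies 6 mm ahead of it; z points along the fingers, y is the direction in which the jaws open and shut (so a half turn about z gives the same grasp; the last joint's range is limited). The gripper opens to 87 mm and grips with 3 to 60 N. Pads are 19 mm wide; open, the fingers measure 117 mm over their backs; the gripper's body (75 mm by 190 mm) begins 51 mm behind the grasp point.
Start: joints at [1.349, 0.321, -0.07, 1.45, 0.023, 1.371, -0.057], TCP at [0.152, -0.632, 0.248] pointing down, gripper open.
Joint ranges: [-2.86, 2.86], [-0.3, 2.09], [-1.38, 1.24], [0.06, 2.45], [-1.56, 4.7], [0.09, 2.05], [-2.69, 2.69]. Speed limits (rad/s): [2.57, 2.57, 3.14, 3.14, 3.14, 3.14, 3.14].

INTERFACE

Orientations are given as a rotation vector (axis times angle).
In Python, from bench import * gives the robot as it stands.
- The arm moves only by the tool send_rows, never from a script. Its arguments are lists of equal length, an entry for each row: "rotation": the turn, a rotation vector about the tool's x, y, z in degrees, a list of three; "slide": the shift along the tool's x, y, z in mm, a list of three; "fingers": the gripper command: -1 is fully open, 1 is shut, values between are in proportion. In form: {"rotation": [[wx, wy, wz], ...], "slide": [[tx, ty, tz], ...], "fingers": [fingers, ...]}. A call has 1 to 12 rows; each row is the pose to reach, as a shift and turn from the pose commanded when the call began, along the tool's axes at that moment; what a row does not reach only later rows make up. A row lasts 1/10 s, in which the tool goes at most 50 mm and 8.59 degrees, less where a joint would pass 70% of its speed; a pose out of reach is approached as far as the arm can. A call with a gripper value outside its range is refused whole. The fingers move at their own pace and stop on an object; "force" is the grip in N (left out, the last holds). Time passes only in rows, so rows that repeat a pose let the fingers close. It gives the time, the measured TCP pose, the force and the opening at its end, in the units of the state.
- get_state(): the state, without advancing time (a new reading comes with each control period).
- get_image(name): name is "scene" or "top" or "wrist"; returns the picture (420x560x3 uint8, red, green, blue); there is no depth.
- camera_model(name): a dict with "intrinsics" (3x3 intrinsics, pixels), "rvec" (rotation vector, rad) and "tvec" (3), from world to camera coordinates, as OpenCV has them. Camera axes: x right, y down, z forward; pixel columns grow to the right and rows downward; lengths in m; the calibration is good to about 2 mm. A picture is of the moment at which its call begins: read the wrist's pose just before it. camera_model takes no time and is no camera call; for the wrist camera it gives the pose at the moment of the call.
- close_job(): hands the job in, once; it reports no verdict.
The state is a dict: "time": time; "joint_positions": joint angles; "qd": joint speeds; "joint_torque": joint torques, N m; "position": TCP position; "tool_rot": TCP orientation; "ft_force": force on the tool from outside, world axes, zero at the start; "torque": the same for the moment, N m; "grip_width": opening from 0.0 (shut) to 1.0 (fully open).
Only numpy, scipy, OpenCV 4.12 (cv2) and the standard library are available. Lean on these libraries where they do the work, as an engineer would, in place of code of your own. Each camera call takes 0.05 s, during which the arm holds its last target.

## Working session

There is one attempt and no reset: what is moved stays moved. The work goes in short steps, Python scripts to look and compute and a tool call to move; the robot and the scene stay as the last step left them, time stands still between calls to the robot, and variables do not carry over. Pictures are saved under pics/ and viewed, and the job is handed in when it is done.

Besides the shell and the picture viewer there is one more tool, called after "Request:" as name(argument=value, ...) on one line, values as JSON. send_rows: Moves the arm, as the interface text tells. Its arguments: {"type":"object","properties":{"rotation":{"type":"array"},"slide":{"type":"array"},"fingers":{"type":"array"},"force":{"type":"number"}},"required":["rotation","slide","fingers"]}

```bash
mkdir -p pics; ls; python3 - <<'E'
from bench import *
import cv2
s=get_state();print(s)
for n in ["scene","top","wrist"]:
    m=camera_model(n);print(n,m)
    cv2.imwrite(f"pics/{n}0.png",get_image(n)[:,:,::-1])
E
```

```text
pics
{'time': 0.0, 'joint_positions': array([ 1.34907502,  0.32183617, -0.07009864,  1.45162311,  0.02261301,
        1.37080213, -0.05692181]), 'qd': array([-2.25568163e-04,  7.25955053e-06,  4.90832375e-04,  4.38326775e-04,
        7.46362153e-04, -3.37667367e-04,  2.13980226e-04]), 'joint_torque': array([ 1.08234184e-03, -4.91284168e+01, -4.03646166e-01, -3.12534642e+01,
       -6.39926735e-02,  4.39780857e-02,  1.84057740e-04]), 'position': array([ 0.15171185, -0.63154765,  0.24647908]), 'tool_rot': array([-3.11793460e+00, -3.69387985e-01,  5.09498558e-04]), 'ft_force': array([ 0.06077648,  0.3255909 , -0.39836737]), 'torque': array([ 0.00541497,  0.03625417, -0.06134062]), 'grip_width': 0.9970148231297619}
scene {'intrinsics': array([[491.43374483,   0.        , 276.86621571],
       [  0.        , 491.43374483, 211.73898537],
       [  0.        ,   0.        ,   1.        ]]), 'rvec': array([ 0.53594067, -2.51451274,  1.37907842]), 'tvec': array([0.46698286, 0.27124319, 0.94520244])}
top {'intrinsics': array([[484.63639138,   0.        , 282.71979171],
       [  0.        , 484.63639138, 211.0114365 ],
       [  0.        ,   0.        ,   1.        ]]), 'rvec': array([ 2.10327936, -2.14350888,  0.17166488]), 'tvec': array([-0.08126627,  0.57480053,  1.10911574])}
wrist {'intrinsics': array([[289.13033351,   0.        , 273.3108654 ],
       [  0.        , 289.13033351, 210.71739507],
       [  0.        ,   0.        ,   1.        ]]), 'rvec': array([-2.26840834,  1.78657955,  0.28153747]), 'tvec': array([-0.6487443, -0.0366323,  0.3919937])}
```

View pics/scene0.png

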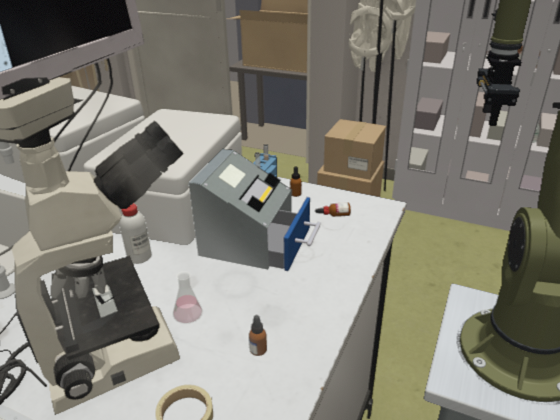

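View pics/top0.png

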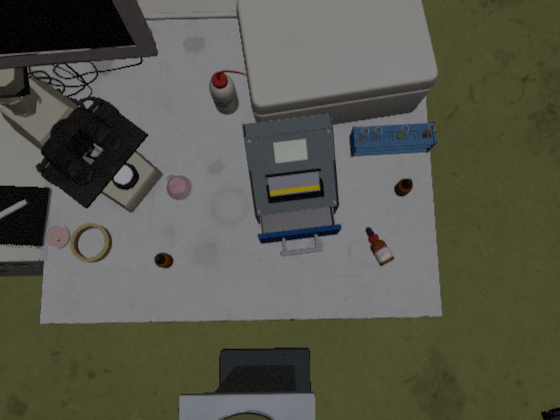

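View pics/wrist0.png

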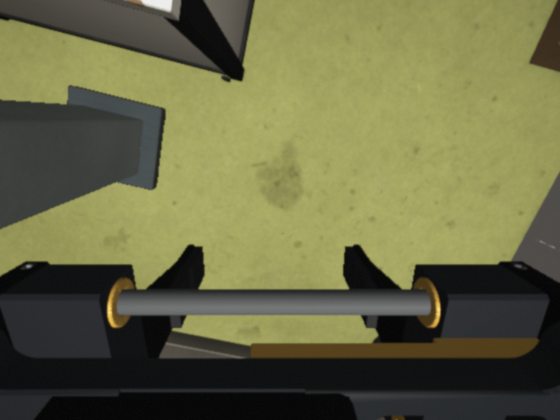

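The scene and top views show the box in the middle with its blue drawer open: handle at about top (300,248), drawer panel from (260,237) to (340,228). The red bottle lies from top (370,230) at the bulb to (389,262) at the base. The other bottles are at top (404,187) and (163,261), and the flask at (178,187). I'll zoom in.

```bash
cat > h.py <<'E'
import numpy as np, cv2
from scipy.spatial.transform import Rotation as R
from bench import *
def cam(n):
    m=camera_model(n);Rm=R.from_rotvec(m["rvec"]).as_matrix();return m["intrinsics"],Rm,np.array(m["tvec"])
def ray(n,uv,c=None):
    K,Rm,t=c or cam(n);d=Rm.T@np.linalg.solve(K,np.array([uv[0],uv[1],1.]));return -Rm.T@t,d/np.linalg.norm(d)
def onz(n,uv,z,c=None):
    o,d=ray(n,uv,c);return o+d*(z-o[2])/d[2]
def tri(a,ua,b,ub):
    o1,d1=ray(a,ua);o2,d2=ray(b,ub)
    s=np.linalg.lstsq(np.c_[d1,-d2],o2-o1,rcond=None)[0]
    p,q=o1+s[0]*d1,o2+s[1]*d2;return (p+q)/2,np.linalg.norm(p-q)
def proj(n,p,c=None):
    K,Rm,t=c or cam(n);q=K@(Rm@np.asarray(p)+t);return q[:2]/q[2]
E
python3 - <<'E'
import cv2
a=cv2.imread("pics/top0.png")[100:290,230:450];cv2.imwrite("pics/tc.png",cv2.resize(a,None,fx=3.5,fy=3.1,interpolation=cv2.INTER_CUBIC))
a=cv2.imread("pics/scene0.png")[140:280,180:380];cv2.imwrite("pics/sc.png",cv2.resize(a,None,fx=4,fy=4,interpolation=cv2.INTER_CUBIC))
E
```

```text
(no output)
```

View pics/tc.png

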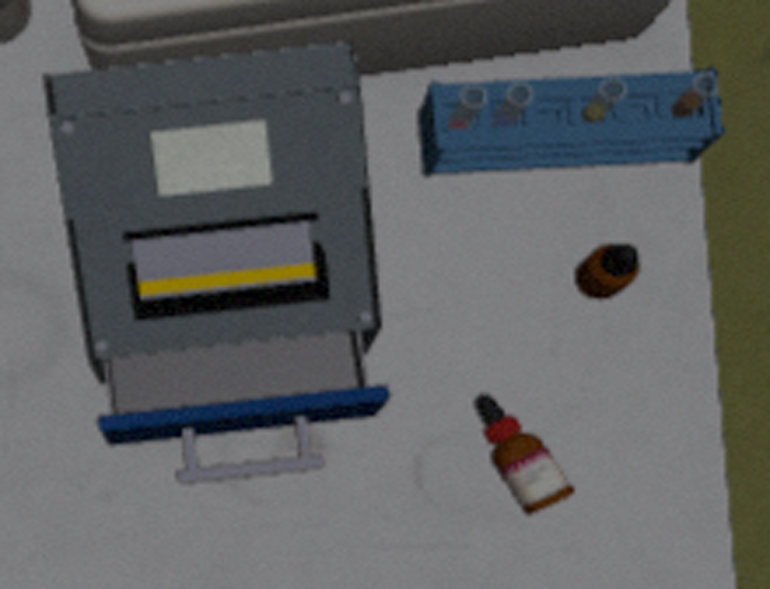

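View pics/sc.png

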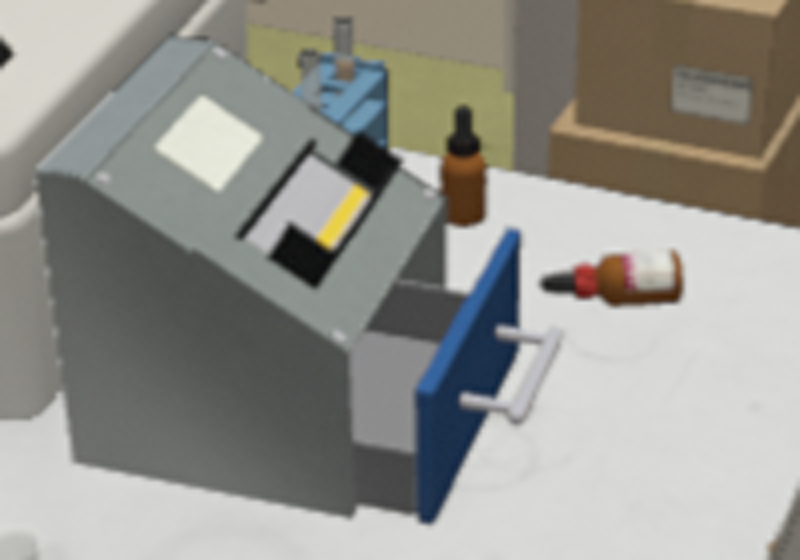

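```bash
python3 - <<'E'
from h import *
T=lambda u,v:(230+(u+.5)/3.5-.5,100+(v+.5)/3.1-.5)
S=lambda u,v:(180+(u+.5)/4-.5,140+(v+.5)/4-.5)
# handle
for nm,t,s in [("handle L(top-left)",(182,474),(518,413)),("handle R",(320,460),(557,333)),
 ("panel topL",(100,422),(420,388)),("panel topR",(387,391),(515,233)),
 ("slope front L",(98,362),(348,347)),("slope front R",(365,332),(443,197)),
 ("back top L",(52,128),(42,165)),("back top R",(352,92),(183,38)),
 ("rb",(478,398),(545,282)),("collar c",(503,430),(587,281)),("base c",(548,502),(680,277))]:
    p,e=tri("top",T(*t),"scene",S(*s));print(nm,p.round(4),round(e,4))
for nm,z,t in [("h L",.067,(182,470)),("h R",.067,(320,457)),("panL",.106,(100,422)),("panR",.106,(387,391)),("sfL",.12,(98,362)),("sfR",.12,(365,332)),("ridgeL",.21,(53,128)),("ridgeR",.21,(352,92)),("bulb tip",.019,(482,396)),("collar",.019,(503,430)),("base",.019,(549,500))]:
    print(nm,onz("top",T(*t),z).round(4))
for nm,z,uv in [("c?",.05,(404,187)),("b?",.05,(163,261)),("flask",.04,(178,187))]: print(nm,onz("top",uv,z).round(3))
E
```

```text
handle L(top-left) [ 0.4713 -0.0884  0.0677] 0.0018
handle R [ 0.4808 -0.18    0.0652] 0.0008
panel topL [ 0.5082 -0.0364  0.1088] 0.0021
panel topR [ 0.5264 -0.2224  0.1039] 0.0012
slope front L [ 0.5509 -0.0361  0.1251] 0.0046
slope front R [ 0.5676 -0.2069  0.1291] 0.0024
back top L [ 0.7092 -0.0097  0.2176] 0.0315
back top R [ 0.7286 -0.1929  0.2136] 0.024
rb [ 0.5311 -0.2934  0.0249] 0.0009
collar c [ 0.5062 -0.3098  0.0223] 0.0005
base c [ 0.4491 -0.3376  0.0234] 0.0015
h L [ 0.4753 -0.0882  0.067 ]
h R [ 0.4833 -0.1799  0.067 ]
panL [ 0.5076 -0.0366  0.106 ]
panR [ 0.5267 -0.222   0.106 ]
sfL [ 0.5495 -0.0366  0.12  ]
sfR [ 0.5681 -0.2081  0.12  ]
ridgeL [ 0.6967 -0.0166  0.21  ]
ridgeR [ 0.7182 -0.1977  0.21  ]
bulb tip [ 0.5339 -0.2971  0.019 ]
collar [ 0.5068 -0.3103  0.019 ]
base [ 0.4516 -0.3391  0.019 ]
c? [ 0.626 -0.385  0.05 ]
b? [0.459 0.192 0.05 ]
flask [0.64  0.163 0.04 ]
```

```bash
cat >> h.py <<'E'
YAW=np.radians(6.0)
def rel(pos,Rt):
    s=get_state();R0=R.from_rotvec(s["tool_rot"]).as_matrix();
    rv=R.from_matrix(R0.T@Rt).as_rotvec(degrees=True);sl=R0.T@(np.array(pos)-s["position"])*1000
    print("rot",rv.round(1),"slide",sl.round(1),"n",max(np.linalg.norm(rv)/8.59,np.linalg.norm(sl)/50).round(1))
def down(yawdeg,tilt=None):
    a=np.radians(yawdeg);x=np.array([np.cos(a),np.sin(a),0]);z=np.array([0,0,-1.]);return np.c_[x,np.cross(z,x),z]
E
python3 - <<'E'
from h import *
s=get_state();R0=R.from_rotvec(s["tool_rot"]).as_matrix();print(R0.round(3))
K,Rm,t=cam("wrist");print("cam in tool",R0.T@(-Rm.T@t-s["position"]), (R0.T@Rm.T).round(2))
rel([.445,-.137,.25],down(6))
E
```

```text
[[ 0.972  0.234 -0.   ]
 [ 0.234 -0.972  0.001]
 [-0.    -0.001 -1.   ]]
cam in tool [ 8.44894636e-02  7.02703936e-05 -1.36111950e-01] [[ 0.   -0.95 -0.3 ]
 [ 1.    0.   -0.  ]
 [ 0.   -0.3   0.95]]
rot [-0.1  0.   7.5] slide [ 400.7 -412.5   -2.7] n 11.5
```

Request:
send_rows(rotation=[[0, 0, 7.5], [0, 0, 7.5], [0, 0, 7.5], [0, 0, 7.5], [0, 0, 7.5], [0, 0, 7.5], [0, 0, 7.5], [0, 0, 7.5], [0, 0, 7.5], [0, 0, 7.5], [0, 0, 7.5], [0, 0, 7.5]], slide=[[401, -412, -3], [401, -412, -3], [401, -412, -3], [401, -412, -3], [401, -412, -3], [401, -412, -3], [401, -412, -3], [401, -412, -3], [401, -412, -3], [401, -412, -3], [401, -412, -3], [401, -412, -3]], fingers=[1, 1, 1, 1, 1, 1, 1, 1, 1, 1, 1, 1], force=10)

```text
time: 1.35
position: [0.4472, -0.1329, 0.2508]
tool_rot: [-3.136, -0.174, -0.002]
ft_force: [-0.3, -0.2, -0.2]
grip_width: 0.026
```

```bash
python3 - <<'E'
from h import *
print(get_state()["position"],get_state()["qd"].round(3),get_state()["joint_positions"].round(2))
np.savez("pics/w1.npz",*cam("wrist"));cv2.imwrite("pics/w1.png",get_image("wrist")[:,:,::-1])
rel([.445,-.137,.077],down(6))
E
```

```text
[ 0.44715637 -0.13288503  0.25076489] [-0.221  0.136 -0.253 -0.115  0.091 -0.    -0.526] [ 0.83 -0.06 -0.57  1.86 -0.03  1.33 -1.19]
rot [-0.1 -0.1  0.6] slide [ -4.7   6.7 173.8] n 3.5
```

View pics/w1.png

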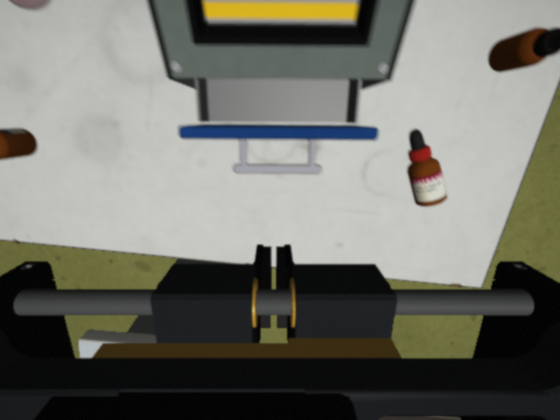

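Request:
send_rows(rotation=[[0, 0, 0], [0, 0, 0]], slide=[[0, 0, 0], [0, 0, 0]], fingers=[1, 1])

```text
time: 1.6
position: [0.4448, -0.1388, 0.2503]
tool_rot: [3.137, 0.163, -0.001]
ft_force: [-0.0, -0.7, -0.1]
grip_width: 0.007
```

```bash
python3 - <<'E'
from h import *
s=get_state();print(s["position"],s["qd"].round(3),s["joint_positions"].round(2))
c=cam("wrist");np.savez("pics/w2.npz",*c);im=get_image("wrist")[:,:,::-1];cv2.imwrite("pics/w2.png",im)
cv2.imwrite("pics/w2c.png",cv2.resize(im[0:240,100:500],None,fx=2,fy=2))
rel([.445,-.137,.077],down(6))
E
```

```text
[ 0.44484955 -0.13876924  0.25026859] [ 0.014 -0.001  0.018  0.001 -0.001  0.    -0.002] [ 0.84 -0.06 -0.56  1.86 -0.03  1.33 -1.19]
rot [ 0.   0.  -0.1] slide [  0.7  -2.3 173.3] n 3.5
```

View pics/w2c.png

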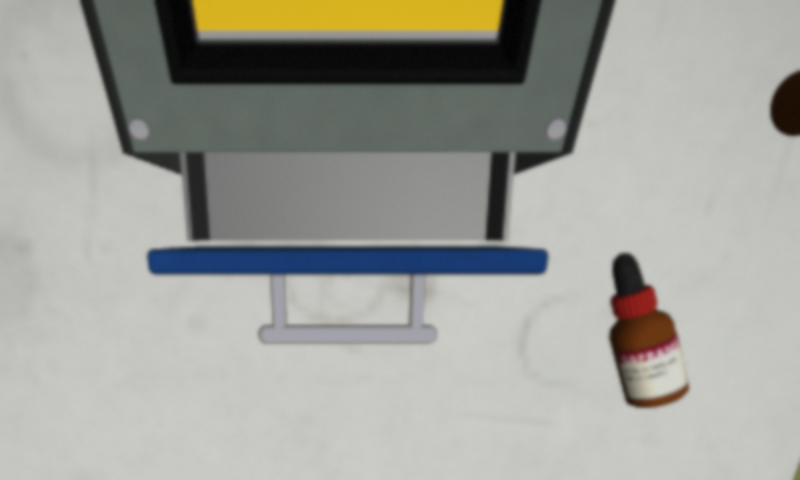

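```bash
python3 - <<'E'
from h import *
c=tuple(np.load("pics/w2.npz").values())
P=lambda u,v:(100+(u+.5)/2-.5,(v+.5)/2-.5)
a=YAW;B=np.array([[np.cos(a),np.sin(a)],[-np.sin(a),np.cos(a)]])
for n,z,uv in [("sfL",.12,(124,152)),("sfR",.12,(573,152)),("ledgeL",.165,(173,82)),("ledgeR",.165,(524,82)),("hL",.062,(260,334)),("hR",.062,(436,334)),("panL",.106,(148,250)),("panR",.106,(547,250)),("tip",.019,(624,255)),("collar",.019,(633,301)),("base",.019,(657,402)),("baseL",.019,(629,404)),("baseR",.019,(688,390))]:
    p=onz("wrist",P(*uv),z,c);print(n,p.round(4),"boxaxes",(B@p[:2]).round(4))
E
```

```text
sfL [ 0.553  -0.0329  0.12  ] boxaxes [ 0.5465 -0.0905]
sfR [ 0.5726 -0.2207  0.12  ] boxaxes [ 0.5464 -0.2794]
ledgeL [ 0.5724 -0.0661  0.165 ] boxaxes [ 0.5624 -0.1255]
ledgeR [ 0.5847 -0.1841  0.165 ] boxaxes [ 0.5623 -0.2442]
hL [ 0.4722 -0.0865  0.062 ] boxaxes [ 0.4605 -0.1353]
hR [ 0.4824 -0.1848  0.062 ] boxaxes [ 0.4605 -0.2342]
panL [ 0.5135 -0.0383  0.106 ] boxaxes [ 0.5067 -0.0918]
panR [ 0.5328 -0.2227  0.106 ] boxaxes [ 0.5066 -0.2772]
tip [ 0.536  -0.2988  0.019 ] boxaxes [ 0.5018 -0.3532]
collar [ 0.5095 -0.3113  0.019 ] boxaxes [ 0.4742 -0.3629]
base [ 0.447  -0.3437  0.019 ] boxaxes [ 0.4086 -0.3885]
baseL [ 0.4437 -0.3257  0.019 ] boxaxes [ 0.4072 -0.3703]
baseR [ 0.4571 -0.3617  0.019 ] boxaxes [ 0.4168 -0.4075]
```

Request:
send_rows(rotation=[[0, 0, 0], [0, 0, 0], [0, 0, 0], [0, 0, 0], [0, 0, 0], [0, 0, 0], [0, 0, 0]], slide=[[0, 0, 40], [0, 0, 80], [0, 0, 120], [0, 0, 150], [0, 0, 173], [0, 0, 173], [0, 0, 173]], fingers=[1, 1, 1, 1, 1, 1, 1])

```text
time: 2.35
position: [0.4452, -0.1388, 0.0778]
tool_rot: [-3.137, -0.161, 0.001]
ft_force: [1.5, 0.3, 0.2]
grip_width: 0.01
```

Request:
send_rows(rotation=[[0, 0, 0], [0, 0, 0], [0, 0, 0], [0, 0, 0], [0, 0, 0], [0, 0, 0], [0, 0, 0]], slide=[[8, 0, 0], [16, 0, 0], [23, 0, 0], [30, 0, 0], [38, 0, 0], [45, 0, 0], [45, 0, 0]], fingers=[1, 1, 1, 1, 1, 1, 1])

```text
time: 3.05
position: [0.4919, -0.1324, 0.0777]
tool_rot: [-3.136, -0.166, -0.003]
ft_force: [1.1, -0.2, -0.1]
grip_width: 0.007
```

Request:
send_rows(rotation=[[0, 0, 0], [0, 0, 0], [0, 0, 0], [0, 0, 0]], slide=[[2, 0, 0], [4, 0, 0], [6, 0, 0], [6, 0, 0]], fingers=[1, 1, 1, 1])

```text
time: 3.45
position: [0.4961, -0.132, 0.0774]
tool_rot: [-3.137, -0.165, 0.0]
ft_force: [-1.6, 1.2, -0.6]
grip_width: 0.005
```

```bash
python3 - <<'E'
from h import *
s=get_state();print(s["position"],s["ft_force"])
cv2.imwrite("pics/w3.png",get_image("wrist")[:,:,::-1])
a=get_image("scene")[140:280,180:380,::-1];cv2.imwrite("pics/s3.png",cv2.resize(a,None,fx=4,fy=4,interpolation=cv2.INTER_CUBIC))
E
```

```text
[ 0.49614057 -0.13203114  0.07737528] [-1.634017    1.20943823 -0.59614751]
```

View pics/w3.png

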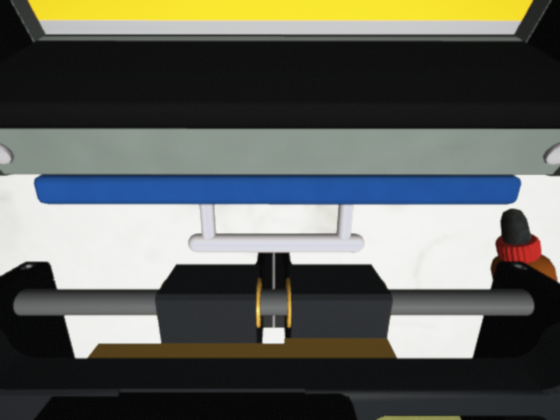

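View pics/s3.png

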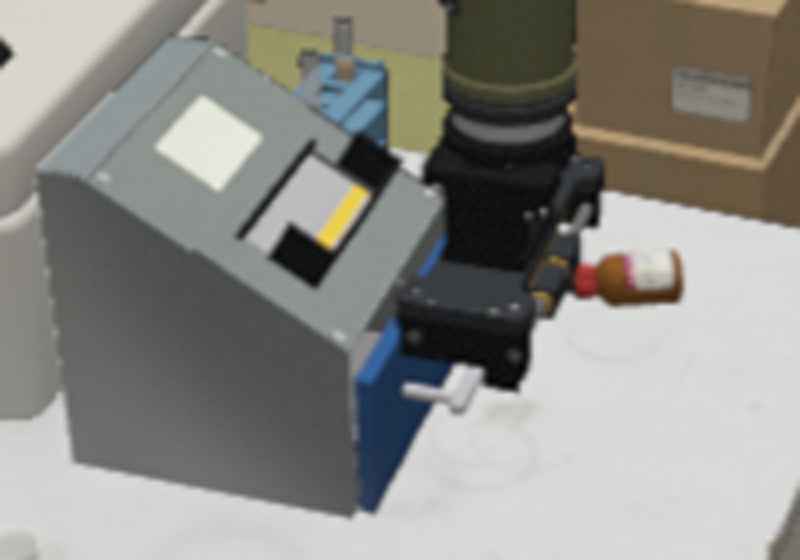

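The drawer is nearly shut: in the scene view the blue panel is almost flush with the box front. The fingers push on the middle of the bar, near wrist pixel (274,245). I'll keep pushing gently until it meets a stop.

Request:
send_rows(rotation=[[0, 0, 0], [0, 0, 0], [0, 0, 0], [0, 0, 0]], slide=[[2, 0, 0], [4, 0, 0], [6, 0, 0], [6, 0, 0]], fingers=[1, 1, 1, 1])

```text
time: 3.95
position: [0.4994, -0.132, 0.0772]
tool_rot: [-3.137, -0.164, 0.011]
ft_force: [-10.5, 0.9, 7.9]
grip_width: 0.006
```

Request:
send_rows(rotation=[[0, 0, 0], [0, 0, 0], [0, 0, 0]], slide=[[1, 0, 0], [2, 0, 0], [2, 0, 0]], fingers=[1, 1, 1])

```text
time: 4.25
position: [0.4996, -0.1321, 0.077]
tool_rot: [-3.137, -0.163, 0.017]
ft_force: [-14.2, 0.7, 10.5]
grip_width: 0.006
```

```bash
python3 - <<'E'
from h import *
s=get_state();print(s["position"],s["ft_force"])
a=get_image("scene")[140:280,180:380,::-1];cv2.imwrite("pics/s4.png",cv2.resize(a,None,fx=4,fy=4,interpolation=cv2.INTER_CUBIC))
E
```

```text
[ 0.49961711 -0.13205365  0.07695399] [-14.21818646   0.72463093  10.48701373]
```

View pics/s4.png

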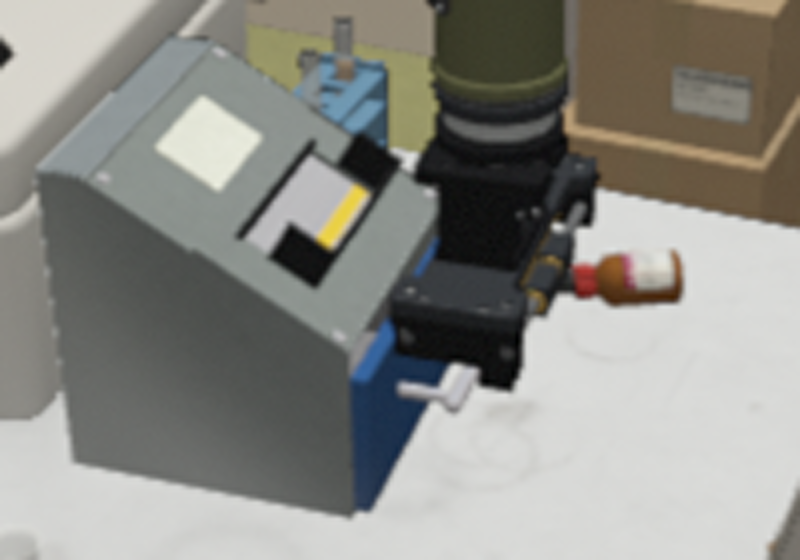

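Request:
send_rows(rotation=[[0, 0, 0], [0, 0, 0], [0, 0, 0], [0, 0, 0], [0, 0, 0], [0, 0, 0], [0, 0, 0], [0, 0, 0], [0, 0, 0]], slide=[[-15, 0, 0], [-30, 0, 0], [-45, 0, 0], [-55, 0, -20], [-55, 0, -60], [-55, 0, -110], [-55, 0, -150], [-55, 0, -173], [-55, 0, -173]], fingers=[1, 1, 1, 1, 1, 1, 1, 1, 1])

```text
time: 5.2
position: [0.4524, -0.1383, 0.255]
tool_rot: [3.132, 0.164, 0.013]
ft_force: [0.4, -0.0, -0.2]
grip_width: 0.002
```

```bash
python3 - <<'E'
from h import *
s=get_state();print(s["position"],s["ft_force"],s["tool_rot"])
c=cam("wrist");np.savez("pics/w5.npz",*c);im=get_image("wrist")[:,:,::-1];cv2.imwrite("pics/w5.png",im)
cv2.imwrite("pics/w5c.png",cv2.resize(im[0:240,100:500],None,fx=2,fy=2))
E
```

```text
[ 0.45240977 -0.13826893  0.25499091] [ 0.39627698 -0.01888373 -0.22870768] [3.13224459 0.16425175 0.01334412]
```

View pics/w5c.png

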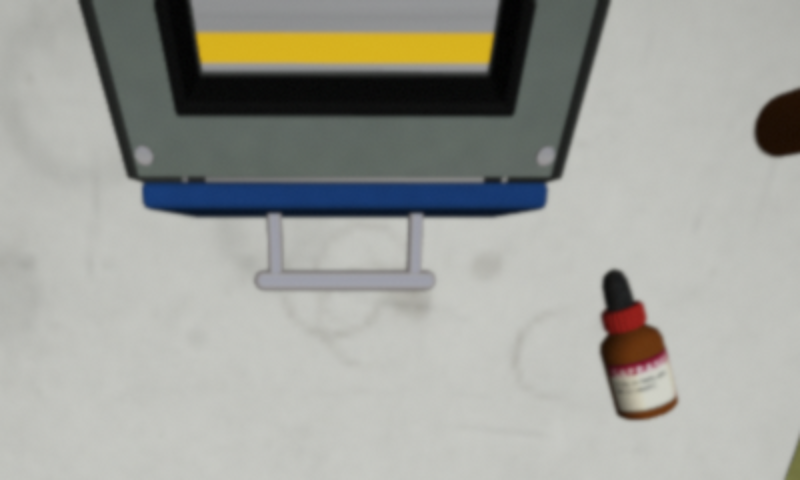

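```bash
python3 - <<'E'
from h import *
c=tuple(np.load("pics/w5.npz").values())
P=lambda u,v:(100+(u+.5)/2-.5,(v+.5)/2-.5)
a=YAW;B=np.array([[np.cos(a),np.sin(a)],[-np.sin(a),np.cos(a)]])
for n,z,uv in [("sfL",.12,(131,178)),("sfR",.12,(559,178)),("ledgeL",.165,(176,115)),("ledgeR",.165,(515,115)),("hL",.062,(255,280)),("hR",.062,(434,280)),("panBackL",.106,(145,183)),("panBR",.106,(546,182)),("panFrontL",.106,(145,207)),("panFR",.106,(546,206)),("tip",.019,(614,270)),("collar",.019,(624,317)),("baseL",.019,(617,416)),("baseR",.019,(677,403))]:
    p=onz("wrist",P(*uv),z,c);print(n,p.round(4),"boxaxes",(B@p[:2]).round(4))
print(get_state()["joint_positions"])
E
python3 - <<'E'
import cv2
a=cv2.imread("pics/w5.png")[70:125,150:400];cv2.imwrite("pics/w5d.png",cv2.resize(a,None,fx=3.2,fy=3.2,interpolation=cv2.INTER_NEAREST))
E
```

```text
sfL [ 0.5522 -0.0337  0.12  ] boxaxes [ 0.5456 -0.0913]
sfR [ 0.5718 -0.219   0.12  ] boxaxes [ 0.5458 -0.2775]
ledgeL [ 0.5717 -0.0653  0.165 ] boxaxes [ 0.5618 -0.1247]
ledgeR [ 0.5843 -0.1842  0.165 ] boxaxes [ 0.5619 -0.2443]
hL [ 0.5103 -0.0815  0.062 ] boxaxes [ 0.499  -0.1344]
hR [ 0.5207 -0.1802  0.062 ] boxaxes [ 0.499  -0.2337]
panBackL [ 0.5516 -0.0352  0.106 ] boxaxes [ 0.5449 -0.0927]
panBR [ 0.5714 -0.218   0.106 ] boxaxes [ 0.5455 -0.2765]
panFrontL [ 0.5412 -0.0352  0.106 ] boxaxes [ 0.5346 -0.0916]
panFR [ 0.5612 -0.2202  0.106 ] boxaxes [ 0.5351 -0.2776]
tip [ 0.5366 -0.298   0.019 ] boxaxes [ 0.5025 -0.3525]
collar [ 0.5088 -0.3114  0.019 ] boxaxes [ 0.4734 -0.3629]
baseL [ 0.4435 -0.323   0.019 ] boxaxes [ 0.4073 -0.3676]
baseR [ 0.4565 -0.3609  0.019 ] boxaxes [ 0.4163 -0.4066]
[ 0.8449552  -0.05244928 -0.57963987  1.85238061 -0.02820941  1.32773222
 -1.19342911]
```

View pics/w5d.png

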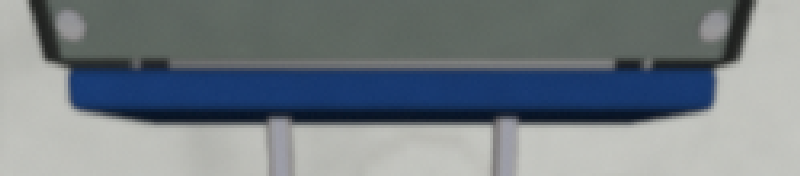

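```bash
python3 - <<'E'
from h import *
rel([.4797,-.328,.12],down(27))
E
```

```text
rot [  0.2  -0.2 -21. ] slide [  8.  191.6 133.2] n 4.7
```

Request:
send_rows(rotation=[[0, 0, -21], [0, 0, -21], [0, 0, -21], [0, 0, -21], [0, 0, -21], [0, 0, -21], [0, 0, -21]], slide=[[8, 40, 28], [8, 80, 56], [8, 120, 80], [8, 160, 110], [8, 192, 133], [8, 192, 133], [8, 192, 133]], fingers=[-1, -1, -1, -1, -1, -1, -1])

```text
time: 5.95
position: [0.4764, -0.327, 0.1151]
tool_rot: [-3.051, -0.731, 0.003]
ft_force: [-0.2, 0.2, 0.6]
grip_width: 0.558
```

```bash
python3 - <<'E'
from h import *
s=get_state();print(s["position"],s["qd"].round(2),s["tool_rot"])
c=cam("wrist");np.savez("pics/w6.npz",*c);im=get_image("wrist")[:,:,::-1];cv2.imwrite("pics/w6.png",im)
rel([.4797,-.328,.037],down(27))
E
```

```text
[ 0.47644069 -0.32697766  0.11505735] [-0.02 -0.05 -0.04 -0.01 -0.01  0.01  0.  ] [-3.05146430e+00 -7.30912108e-01  2.89338374e-03]
rot [-0.1 -0.   0.1] slide [ 1.1  2.8 79.4] n 1.6
```

View pics/w6.png

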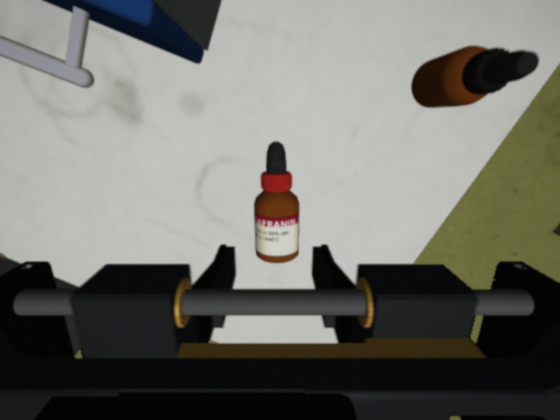

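```bash
python3 - <<'E'
from h import *
c=tuple(np.load("pics/w6.npz").values())
for n,uv in [("tip",(276,142)),("collar",(276,180)),("baseC",(277.5,260)),("baseL",(256,257)),("baseR",(299,257))]:
    print(n,onz("wrist",uv,.019,c).round(4))
E
```

```text
tip [ 0.5368 -0.2981  0.019 ]
collar [ 0.5099 -0.3119  0.019 ]
baseC [ 0.4461 -0.3461  0.019 ]
baseL [ 0.44   -0.3277  0.019 ]
baseR [ 0.4574 -0.3617  0.019 ]
```

Request:
send_rows(rotation=[[0, 0, -1], [0, 0, -1], [0, 0, -1], [0, 0, -1], [0, 0, -1], [0, 0, -1], [0, 0, -1]], slide=[[0, 3, 0], [0, 3, 25], [0, 3, 50], [0, 3, 70], [0, 3, 79], [0, 3, 79], [0, 3, 79]], fingers=[-1, -1, -1, -1, -1, -1, -1])

```text
time: 6.7
position: [0.4798, -0.3302, 0.0398]
tool_rot: [3.046, 0.761, 0.002]
ft_force: [0.0, -0.2, 1.3]
grip_width: 0.998
```

Request:
send_rows(rotation=[[0, 0, 0], [0, 0, 0], [0, 0, 0], [0, 0, 0], [0, 0, 0], [0, 0, 0], [0, 0, 0], [0, 0, 0]], slide=[[0, 0, 0], [0, 0, 0], [0, 0, 0], [0, 0, 0], [0, 0, 0], [0, 0, 0], [0, 0, 0], [0, 0, 0]], fingers=[0.3, 0.5, 1, 1, 1, 1, 1, 1], force=12)

```text
time: 7.5
position: [0.4788, -0.33, 0.0385]
tool_rot: [-3.048, -0.76, 0.0]
ft_force: [0.2, -0.2, 1.0]
grip_width: 0.428
```

```bash
python3 - <<'E'
from h import *
s=get_state();print(s["position"],s["tool_rot"],s["grip_width"]*87)
cv2.imwrite("pics/w7.png",get_image("wrist")[:,:,::-1])
E
```

```text
[ 0.47878132 -0.33004421  0.03848728] [-3.04804110e+00 -7.60255415e-01  3.78696885e-04] 37.238331825169716
```

View pics/w7.png

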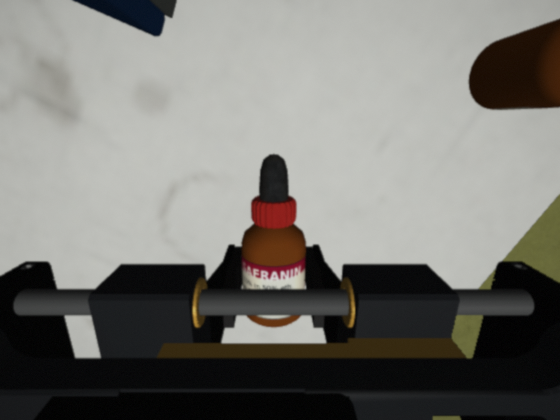

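Request:
send_rows(rotation=[[0, 0, 0], [0, 0, 0], [0, 0, 0], [0, 0, 0], [0, 0, 0], [0, 0, 0], [0, 0, 0], [0, 0, 0], [0, 0, 0], [0, 0, 0]], slide=[[0, 0, -15], [0, 0, -40], [0, 0, -70], [0, 0, -100], [0, 0, -130], [0, 0, -160], [0, 0, -190], [0, 0, -220], [0, 0, -220], [0, 0, -220]], fingers=[1, 1, 1, 1, 1, 1, 1, 1, 1, 1])

```text
time: 8.55
position: [0.4792, -0.3301, 0.2599]
tool_rot: [3.046, 0.76, 0.002]
ft_force: [0.2, -0.3, -1.4]
grip_width: 0.427
```

```bash
python3 - <<'E'
from h import *
s=get_state();print(s["position"],s["tool_rot"],s["grip_width"]*87)
cv2.imwrite("pics/w8.png",get_image("wrist")[:,:,::-1])
a=get_image("scene")[:,180:480,::-1];cv2.imwrite("pics/s8.png",cv2.resize(a[60:300],None,fx=2.5,fy=2.5))
c,si=np.cos(YAW),np.sin(YAW)
def w(x,y,z): return [c*x-si*y,si*x+c*y,z]
print(w(.5895,-.1846-.016,.26));rel(w(.5895,-.1846-.016,.26),down(96))
E
```

```text
[ 0.47916585 -0.33013814  0.25993187] [3.04630124e+00 7.60059659e-01 1.86005125e-03] 37.12334507030194
[np.float64(0.6072390670510884), np.float64(-0.13788156311459387), 0.26]
rot [ -0.1  -0.  -68. ] slide [ 204.  -108.8   -2.3] n 7.9
```

View pics/w8.png

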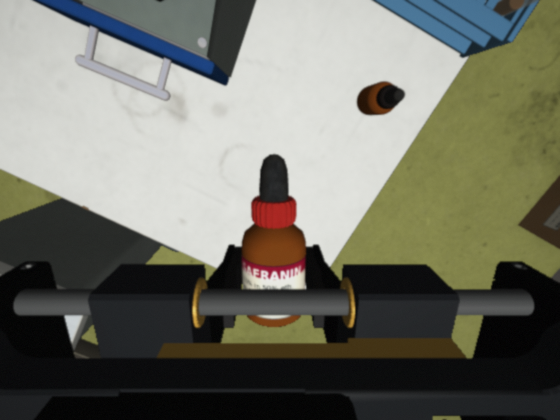

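View pics/s8.png

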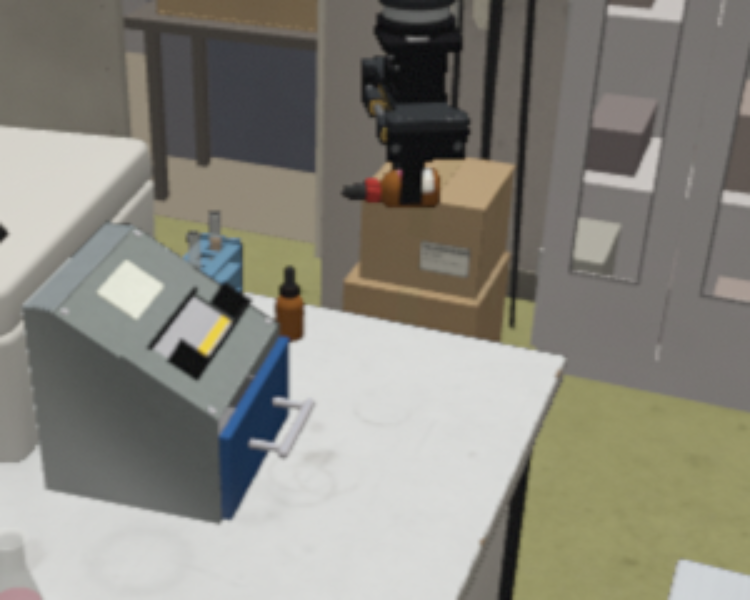

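Request:
send_rows(rotation=[[0, 0, -8], [0, 0, -16], [0, 0, -24], [0, 0, -32], [0, 0, -40], [0, 0, -48], [0, 0, -56], [0, 0, -63], [0, 0, -68], [0, 0, -68], [0, 0, -68], [0, 0, -68]], slide=[[20, -11, -8], [45, -24, -8], [70, -37, -8], [95, -50, -8], [120, -63, -8], [145, -77, -8], [170, -90, -8], [190, -101, -8], [204, -109, -8], [204, -109, -8], [204, -109, -8], [204, -109, -8]], fingers=[1, 1, 1, 1, 1, 1, 1, 1, 1, 1, 1, 1])

```text
time: 9.85
position: [0.607, -0.1398, 0.2659]
tool_rot: [-2.106, -2.331, 0.003]
ft_force: [0.3, -0.1, -0.5]
grip_width: 0.43
```

```bash
python3 - <<'E'
from h import *
s=get_state();print(s["position"],s["tool_rot"],s["grip_width"]*87,s["qd"].round(2))
np.savez("pics/w9.npz",*cam("wrist"));cv2.imwrite("pics/w9.png",get_image("wrist")[:,:,::-1])
a=get_image("top")[:,:,::-1];cv2.imwrite("pics/t9.png",cv2.resize(a[90:280,230:450],None,fx=3.5,fy=3.1))
c,si=np.cos(YAW),np.sin(YAW)
def w(x,y,z): return [c*x-si*y,si*x+c*y,z]
rel(w(.5895,-.1846-.016,.22),down(96))
E
```

```text
[ 0.60698425 -0.13979404  0.26585465] [-2.1055905  -2.33077104  0.00251065] 37.38091553381967 [ 0.   -0.01  0.   -0.    0.   -0.    0.01]
rot [-0.   0.  -0.2] slide [ 1.8  0.3 46.3] n 0.9
```

View pics/w9.png

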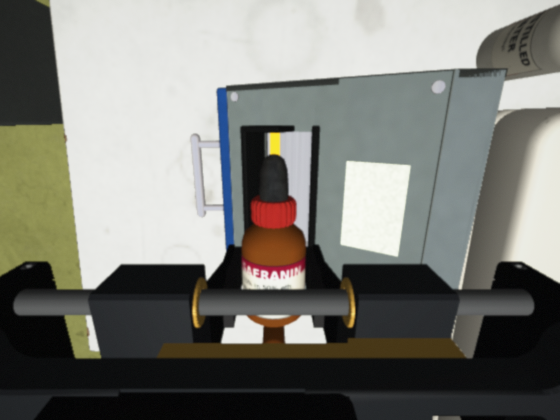

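View pics/t9.png

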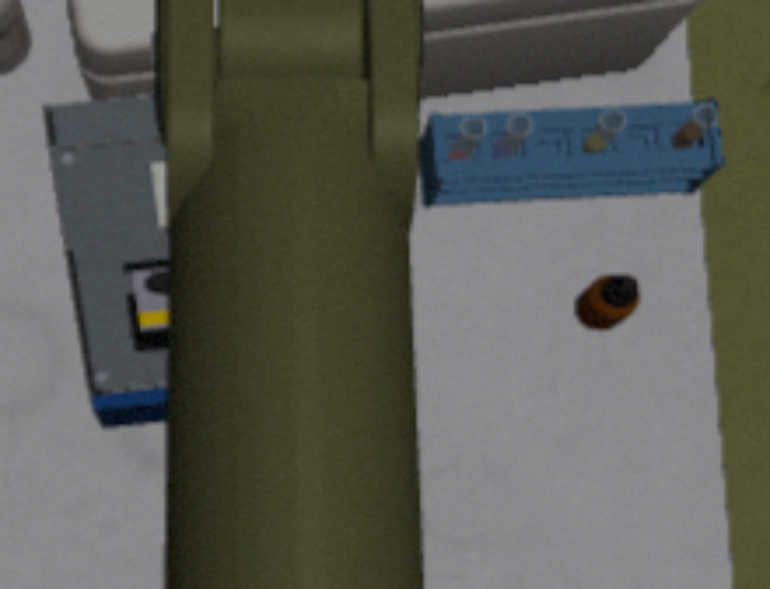

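```bash
python3 - <<'E'
from h import *
c=tuple(np.load("pics/w9.npz").values())
a=YAW;B=np.array([[np.cos(a),np.sin(a)],[-np.sin(a),np.cos(a)]])
z=get_state()["position"][2]-.0195
print("tcp",B@get_state()["position"][:2])
for n,uv,zz in [("tip",(273,156),z),("collar",(273,195),z),("hinge end",(316,126),.163),("ledge end outer",(243,127),.165),("yellow end",(273,132),.145),("sf corner",(226,86),.12),("ridge corner",(453,70),.21)]:
    p=onz("wrist",uv,zz,c);print(n,(B@p[:2]-[.5445,-.1846]).round(4))
E
python3 - <<'E'
import cv2
a=cv2.imread("pics/w9.png")[70:260,180:400];cv2.imwrite("pics/w9c.png",cv2.resize(a,None,fx=3.1,fy=3.1,interpolation=cv2.INTER_CUBIC))
E
```

```text
tcp [ 0.58925571 -0.20235924]
tip [0.0449 0.0475]
collar [0.0448 0.0261]
hinge end [0.0788 0.0606]
ledge end outer [0.0211 0.0601]
yellow end [0.0447 0.0554]
sf corner [0.0025 0.0944]
ridge corner [0.1534 0.0939]
```

View pics/w9c.png

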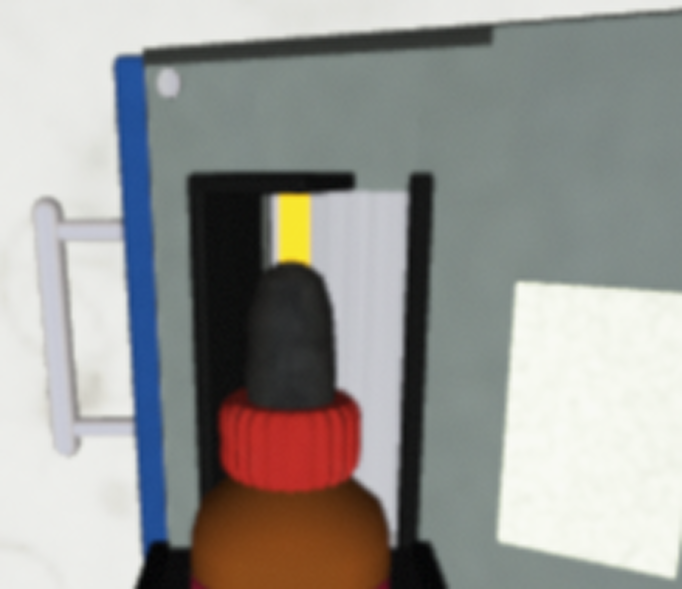

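Request:
send_rows(rotation=[[0, 0, 0], [0, 0, 0], [0, 0, 0], [0, 0, 0], [0, 0, 0], [0, 0, 0], [0, 0, 0]], slide=[[2, 0, 20], [2, 0, 40], [2, 0, 53], [2, 0, 62], [2, 0, 70], [2, 0, 70], [2, 0, 70]], fingers=[1, 1, 1, 1, 1, 1, 1])

```text
time: 10.65
position: [0.6079, -0.1361, 0.197]
tool_rot: [2.102, 2.334, 0.0]
ft_force: [-0.3, 0.5, -0.8]
grip_width: 0.429
```

```bash
python3 - <<'E'
from h import *
s=get_state();print(s["position"],s["tool_rot"],s["grip_width"]*87,s["ft_force"])
a=YAW;B=np.array([[np.cos(a),np.sin(a)],[-np.sin(a),np.cos(a)]]);print(B@s["position"][:2]-[.5445,-.1846])
cv2.imwrite("pics/w10.png",get_image("wrist")[:,:,::-1])
a=get_image("scene")[:,:,::-1];cv2.imwrite("pics/s10.png",cv2.resize(a[90:290,160:360],None,fx=3,fy=3))
E
```

```text
[ 0.60786396 -0.13614838  0.19700467] [2.10165908e+00 2.33427602e+00 4.35485953e-04] 37.31942638508762 [-0.32264494  0.52072316 -0.76714597]
[ 0.04580263 -0.01434163]
```

View pics/w10.png

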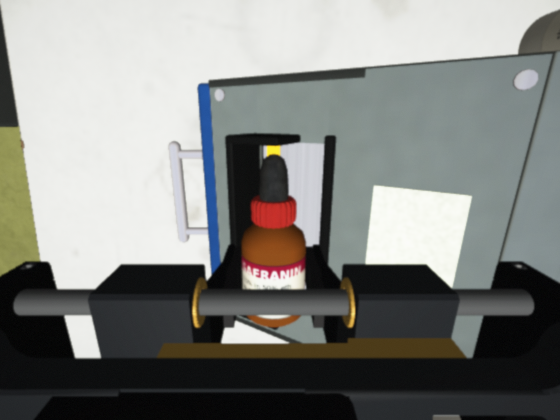

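View pics/s10.png

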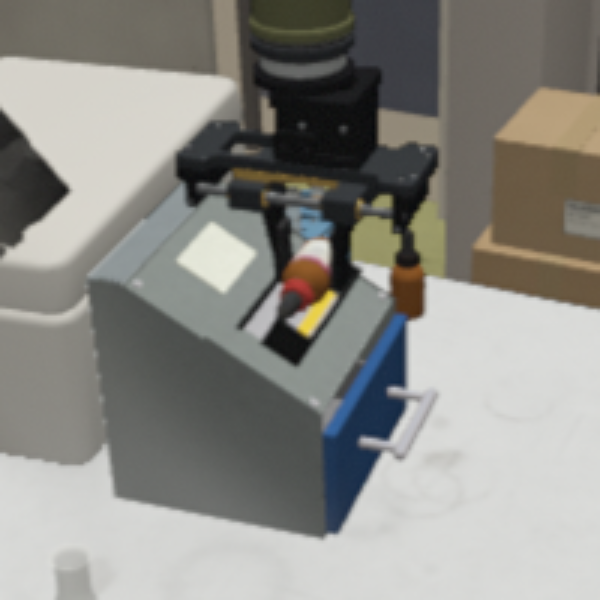

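Request:
send_rows(rotation=[[0, 0, 0], [0, 0, 0], [0, 0, 0], [0, 0, 0], [0, 0, 0], [0, 0, 0], [0, 0, 0]], slide=[[-1, 0, 2], [-1, 0, 3], [-1, 0, 3], [-1, 0, 3], [-1, 0, 3], [-1, 0, 3], [-1, 0, 3]], fingers=[1, 1, 0.05, -0.02, -0.02, -0.02, -0.02])

```text
time: 11.45
position: [0.6077, -0.1371, 0.1936]
tool_rot: [2.102, 2.335, -0.0]
ft_force: [0.3, -1.2, -0.4]
grip_width: 0.511
```

```bash
python3 - <<'E'
from h import *
s=get_state();print(s["position"],s["tool_rot"],s["grip_width"]*87,s["ft_force"])
cv2.imwrite("pics/w11.png",get_image("wrist")[:,:,::-1])
a=get_image("scene")[:,:,::-1];cv2.imwrite("pics/s11.png",cv2.resize(a[90:290,160:360],None,fx=3,fy=3))
E
```

```text
[ 0.6077304  -0.13707121  0.19361251] [ 2.10176849e+00  2.33477018e+00 -4.38992304e-05] 44.46641009626856 [ 0.28830425 -1.18390512 -0.44949256]
```

View pics/w11.png

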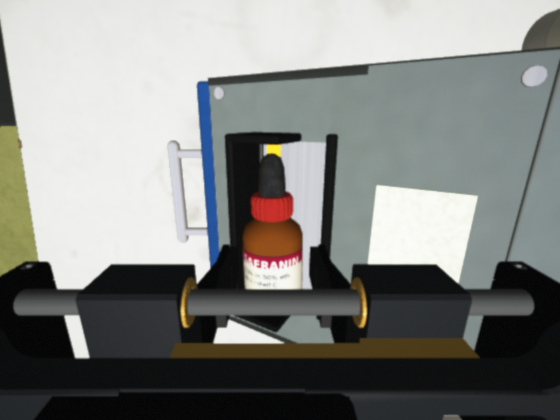

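View pics/s11.png

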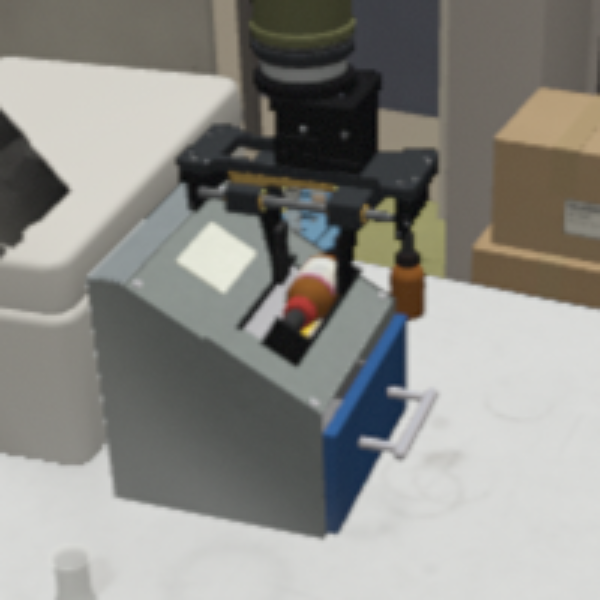

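The bottle has dropped into the V: collar at scene crop (298,310), lying between the cheeks. I'll rise straight up.

Request:
send_rows(rotation=[[0, 0, 0], [0, 0, 0], [0, 0, 0], [0, 0, 0], [0, 0, 0], [0, 0, 0], [0, 0, 0], [0, 0, 0], [0, 0, 0]], slide=[[0, 0, -5], [0, 0, -12], [0, 0, -25], [0, 0, -45], [0, 0, -70], [0, 0, -100], [0, 0, -130], [0, 0, -130], [0, 0, -130]], fingers=[-0.02, -0.05, -0.1, -0.1, 0, 1, 1, 1, 1])

```text
time: 12.45
position: [0.6082, -0.1369, 0.3252]
tool_rot: [2.1, 2.333, 0.002]
ft_force: [0.4, 0.5, -0.5]
grip_width: 0.223
```

```bash
python3 - <<'E'
from h import *
s=get_state();print(s["position"],s["tool_rot"],s["grip_width"]*87,s["joint_positions"].round(2))
np.savez("pics/w12.npz",*cam("wrist"));cv2.imwrite("pics/w12.png",get_image("wrist")[:,:,::-1])
a=get_image("scene")[:,:,::-1];cv2.imwrite("pics/s12.png",a);cv2.imwrite("pics/s12c.png",cv2.resize(a[90:290,160:360],None,fx=3,fy=3))
E
```

```text
[ 0.60815829 -0.13690159  0.3252105 ] [2.10011683e+00 2.33325351e+00 1.64362970e-03] 19.426945272910086 [ 0.75  0.31 -0.73  1.38  0.21  1.52  0.14]
```

View pics/w12.png

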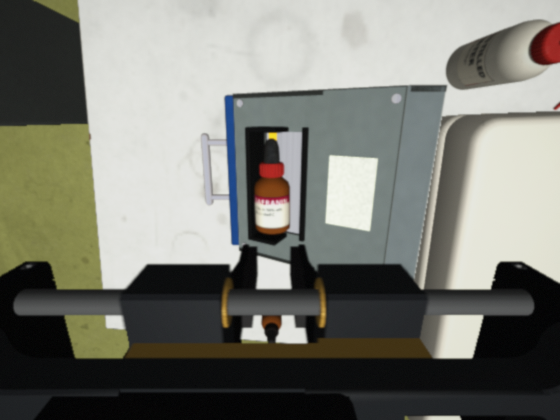

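View pics/s12c.png

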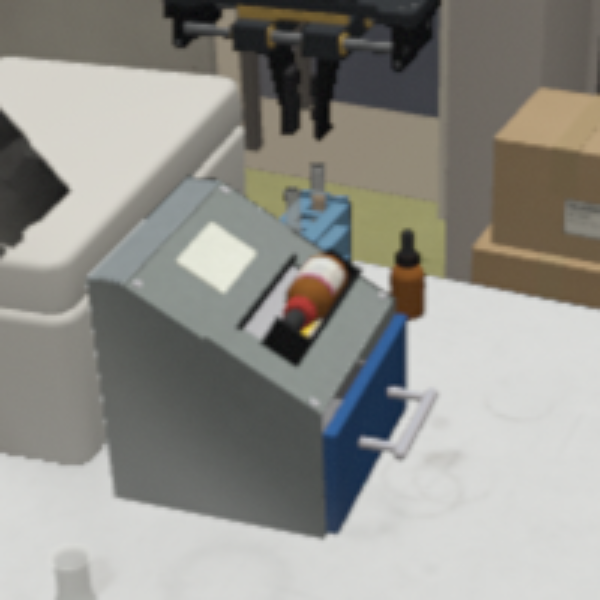

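```bash
cat >> h.py <<'E'
c0,s0=np.cos(YAW),np.sin(YAW)
RB=np.array([[c0,-s0,0],[s0,c0,0],[0,0,1.]])
OB=RB@np.array([.5445,-.1846,0])
N=np.array([.5,0,-.866]);S=np.array([.866,0,.5])
def push_pose(D,y,sc=.019): # TCP outward distance D from face
    p=np.array([.035,0,.14])+sc*S-D*N+[0,y,0]
    return OB+RB@p, RB@np.c_[S,np.cross(N,S),N]
def inbox(p): return RB.T@(np.asarray(p)-OB)
E
python3 - <<'E'
from h import *
c=tuple(np.load("pics/w12.npz").values())
for n,uv in [("tip",(271,139)),("collar c",(271,169)),("baseL",(257,235)),("baseR",(289,235))]: print(n,inbox(onz("wrist",uv,.1608,c)).round(4))
p,Rt=push_pose(.110,-.018);print(p);rel(p,Rt)
E
```

```text
tip [0.0445 0.0493 0.1608]
collar c [0.0444 0.0189 0.1608]
baseL [ 0.0286 -0.0553  0.1608]
baseR [ 0.0645 -0.0554  0.1608]
[ 0.55916806 -0.14494505  0.24476   ]
rot [-23.6  23.6  87.8] slide [ -2.8 -48.6  78.3] n 10.9
```

Request:
send_rows(rotation=[[-2, 2, 7.3], [-4, 4, 14.7], [-6, 6, 22], [-8, 8, 29.4], [-10, 10, 36.7], [-12, 12, 44], [-14, 14, 51.4], [-16, 16, 58.7], [-18, 18, 66], [-20, 20, 73.4], [-22, 22, 81], [-23.6, 23.6, 87.8]], slide=[[0, 0, 0], [0, 0, 0], [0, -5, 0], [0, -10, 0], [0, -15, 0], [0, -20, 0], [0, -25, 0], [0, -30, 0], [0, -35, 0], [0, -40, 0], [-1, -45, 0], [-3, -49, 0]], fingers=[1, 1, 1, 1, 1, 1, 1, 1, 1, 1, 1, 1])

```text
time: 13.75
position: [0.558, -0.1454, 0.322]
tool_rot: [-3.004, -0.146, -0.806]
ft_force: [0.6, -0.2, 0.3]
grip_width: 0.004
```

Request:
send_rows(rotation=[[0, 0, 0], [0, 0, 0]], slide=[[0, 0, 0], [0, 0, 0]], fingers=[1, 1])

```text
time: 13.95
position: [0.5589, -0.1451, 0.323]
tool_rot: [-3.004, -0.16, -0.806]
ft_force: [-0.2, -0.0, -0.2]
grip_width: 0.004
```

```bash
python3 - <<'E'
from h import *
s=get_state();print(s["position"],s["joint_positions"].round(2),s["qd"].round(2))
p,Rt=push_pose(.110,-.019);rel(p,Rt)
E
```

```text
[ 0.55889547 -0.14514636  0.32298776] [ 1.02 -0.2  -0.59  1.91 -0.44  0.97 -0.88] [-0.01  0.02  0.   -0.02  0.   -0.   -0.  ]
rot [-0.  -0.   0.1] slide [-38.9   0.8  67.9] n 1.6
```

Request:
send_rows(rotation=[[0, 0, 0], [0, 0, 0], [0, 0, 0], [0, 0, 0]], slide=[[-13, 1, 23], [-26, 1, 45], [-39, 1, 68], [-39, 1, 68]], fingers=[1, 1, 1, 1])

```text
time: 14.35
position: [0.5578, -0.145, 0.2406]
tool_rot: [-3.001, -0.158, -0.796]
ft_force: [0.4, 0.3, -0.6]
grip_width: 0.008
```

```bash
python3 - <<'E'
from h import *
s=get_state();print(s["position"],s["joint_positions"].round(2),s["ft_force"])
p,Rt=push_pose(.06,-.019);rel(p,Rt)
np.savez("pics/w13.npz",*cam("wrist"));cv2.imwrite("pics/w13.png",get_image("wrist")[:,:,::-1])
a=get_image("scene")[:,:,::-1];cv2.imwrite("pics/s13c.png",cv2.resize(a[90:290,160:360],None,fx=3,fy=3))
E
```

```text
[ 0.55782716 -0.14496129  0.24063496] [ 1.01 -0.13 -0.62  2.03 -0.45  0.8  -0.84] [ 0.37332416  0.27157111 -0.61973501]
rot [-0.3  0.3 -0. ] slide [ 3.4  1.4 47.1] n 0.9
```

View pics/w13.png

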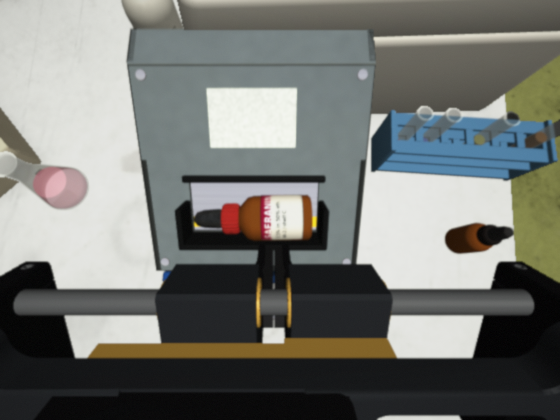

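View pics/s13c.png

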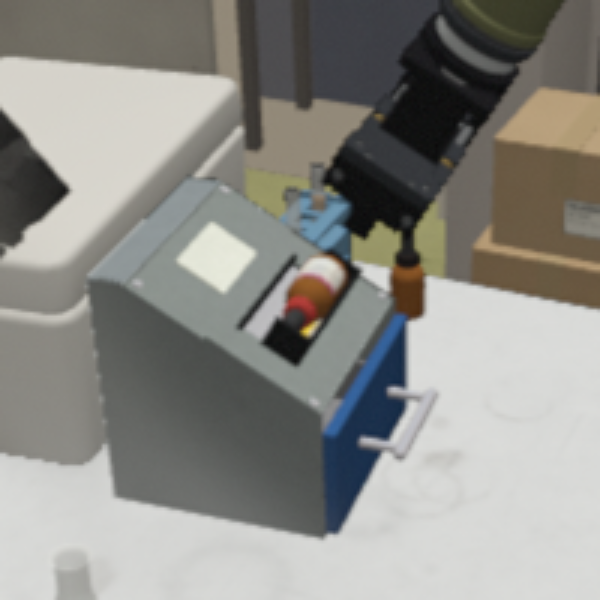

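Request:
send_rows(rotation=[[0, 0, 0], [0, 0, 0], [0, 0, 0], [0, 0, 0], [0, 0, 0], [0, 0, 0], [0, 0, 0], [0, 0, 0]], slide=[[3, 1, 20], [3, 1, 40], [3, 1, 50], [3, 1, 55], [3, 1, 60], [3, 1, 65], [3, 1, 70], [3, 1, 70]], fingers=[1, 1, 1, 1, 1, 1, 1, 1])

```text
time: 15.25
position: [0.597, -0.1439, 0.1857]
tool_rot: [-3.005, -0.155, -0.807]
ft_force: [-4.4, -1.6, 3.5]
grip_width: 0.006
```

```bash
python3 - <<'E'
from h import *
s=get_state();print(s["position"],s["joint_positions"].round(2),s["ft_force"])
p,Rt=push_pose(.007,-.019);rel(p,Rt)
np.savez("pics/w14.npz",*cam("wrist"));cv2.imwrite("pics/w14.png",get_image("wrist")[:,:,::-1])
E
```

```text
[ 0.59697021 -0.14390893  0.18567221] [ 0.98  0.02 -0.68  2.03 -0.32  0.64 -0.94] [-4.39115216 -1.57102969  3.47529899]
rot [ 0.  -0.1 -0.1] slide [-3.1 -1.9 33. ] n 0.7
```

View pics/w14.png

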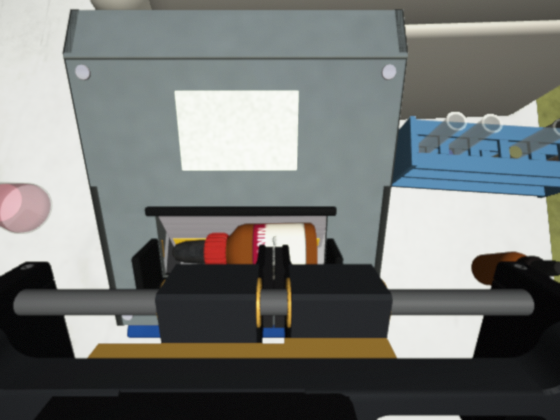

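Request:
send_rows(rotation=[[0, 0, 0], [0, 0, 0], [0, 0, 0], [0, 0, 0], [0, 0, 0], [0, 0, 0], [0, 0, 0]], slide=[[0, 0, 5], [-1, -1, 10], [-1, -1, 15], [-2, -1, 20], [-2, -1, 25], [-2, -1, 30], [-2, -1, 30]], fingers=[1, 1, 1, 1, 1, 1, 1])

```text
time: 16.0
position: [0.6108, -0.1405, 0.1589]
tool_rot: [-3.003, -0.157, -0.808]
ft_force: [-3.7, 0.3, 5.5]
grip_width: 0.003
```

```bash
python3 - <<'E'
from h import *
s=get_state();print(s["position"],s["joint_positions"].round(2),s["ft_force"])
p,Rt=push_pose(.0,-.019);rel(p,Rt)
cv2.imwrite("pics/w15.png",get_image("wrist")[:,:,::-1])
a=get_image("scene")[:,:,::-1];cv2.imwrite("pics/s15c.png",cv2.resize(a[90:290,160:360],None,fx=3,fy=3))
E
```

```text
[ 0.61084897 -0.1404806   0.15893143] [ 0.96  0.09 -0.69  2.03 -0.25  0.57 -1.  ] [-3.69375884  0.26824189  5.51037954]
rot [-0.  -0.1 -0. ] slide [-2.   0.   9.7] n 0.2
```

View pics/w15.png

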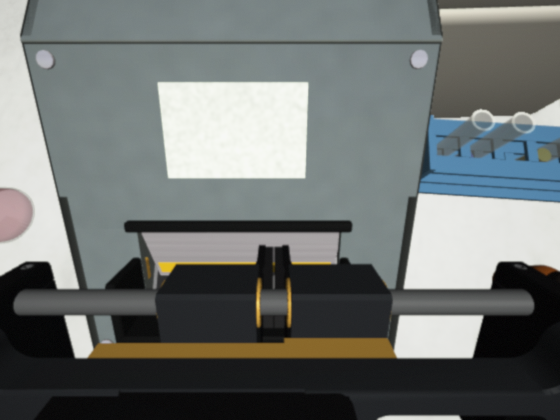

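View pics/s15c.png

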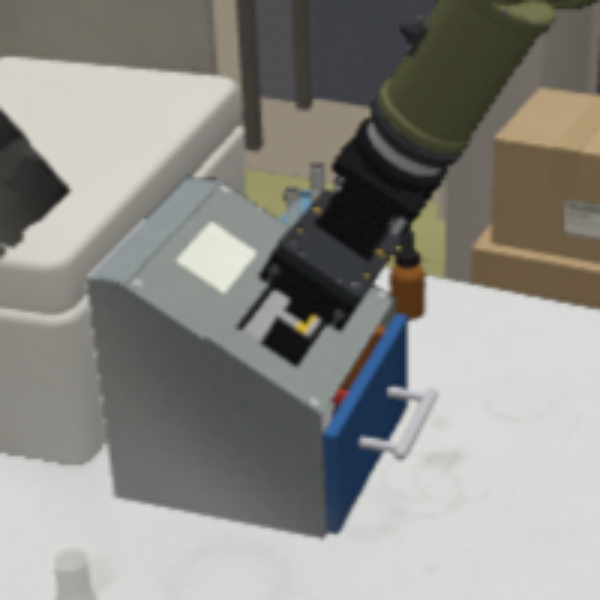

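The bottle has dropped: amber and red show through the slit above the drawer panel near scene crop (355,370). The flap now rests on the fingers, so I'll retract along the chute.

Request:
send_rows(rotation=[[0, 0, 0], [0, 0, 0], [0, 0, 0], [0, 0, 0], [0, 0, 0], [0, 0, 0], [0, 0, 0], [0, 0, 0], [0, 0, 0]], slide=[[0, 0, -8], [0, 0, -18], [0, 0, -30], [0, 0, -45], [0, 0, -65], [0, 0, -90], [0, 0, -115], [0, 0, -115], [0, 0, -115]], fingers=[1, 1, 1, 1, 1, 1, 1, 1, 1])

```text
time: 17.0
position: [0.5532, -0.147, 0.2595]
tool_rot: [-3.005, -0.156, -0.81]
ft_force: [0.4, 0.4, 0.4]
grip_width: 0.004
```

```bash
python3 - <<'E'
from h import *
s=get_state();print(s["position"],s["joint_positions"].round(2),s["ft_force"])
np.savez("pics/w16.npz",*cam("wrist"));cv2.imwrite("pics/w16.png",get_image("wrist")[:,:,::-1])
a=get_image("scene")[:,:,::-1];cv2.imwrite("pics/s16c.png",cv2.resize(a[140:280,180:380],None,fx=4,fy=4))
E
```

```text
[ 0.55317397 -0.1469522   0.25951798] [ 1.03 -0.17 -0.62  2.02 -0.47  0.84 -0.83] [0.43178126 0.42415418 0.38689226]
```

View pics/w16.png

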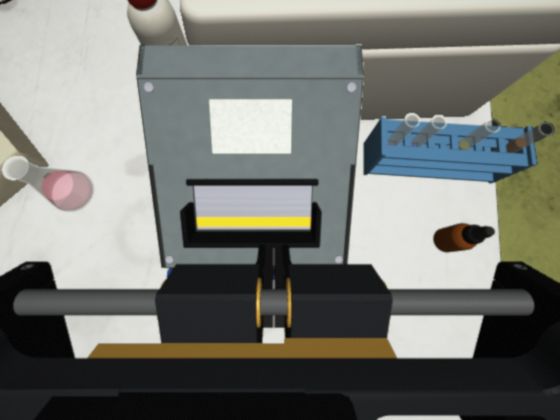

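View pics/s16c.png

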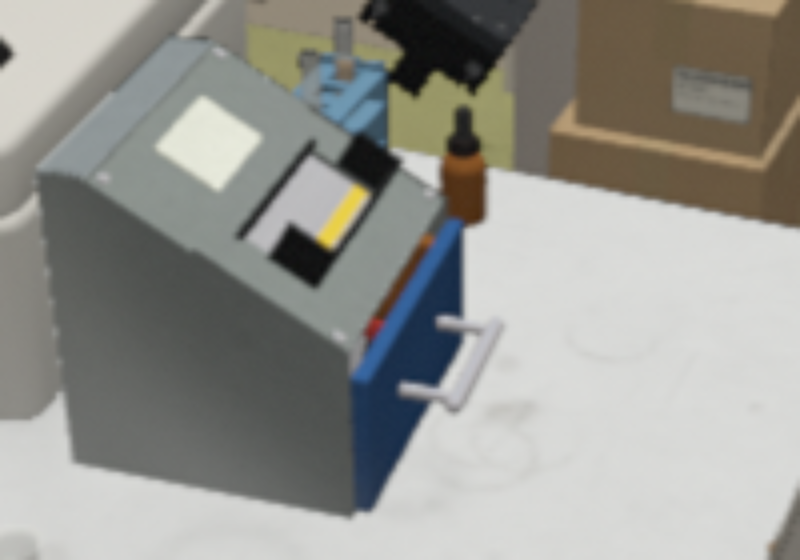

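```bash
python3 - <<'E'
from h import *
S_=lambda u,v:(180+(u+.5)/4-.5,140+(v+.5)/4-.5)
for uv in [(375,328),(400,290),(428,245),(372,340)]:
    o,d=ray("scene",S_(*uv));o=inbox(o);d=RB.T@d
    for z in (.113,.095,.08,.06,.04,.025): print(uv,z,(o+d*(z-o[2])/d[2]).round(3))
im=get_image("scene")[:,:,::-1];cv2.imwrite("pics/s17.png",cv2.resize(im[180:240,255:315],None,fx=10,fy=10,interpolation=cv2.INTER_CUBIC))
im=get_image("top")[:,:,::-1];cv2.imwrite("pics/t17.png",cv2.resize(im[90:280,230:450],None,fx=3.5,fy=3.1,interpolation=cv2.INTER_CUBIC))
E
```

```text
(375, 328) 0.113 [-0.     0.051  0.113]
(375, 328) 0.095 [0.009 0.025 0.095]
(375, 328) 0.08 [0.017 0.004 0.08 ]
(375, 328) 0.06 [ 0.027 -0.025  0.06 ]
(375, 328) 0.04 [ 0.038 -0.053  0.04 ]
(375, 328) 0.025 [ 0.046 -0.074  0.025]
(400, 290) 0.113 [-0.001  0.008  0.113]
(400, 290) 0.095 [ 0.008 -0.019  0.095]
(400, 290) 0.08 [ 0.016 -0.042  0.08 ]
(400, 290) 0.06 [ 0.026 -0.072  0.06 ]
(400, 290) 0.04 [ 0.037 -0.102  0.04 ]
(400, 290) 0.025 [ 0.045 -0.124  0.025]
(428, 245) 0.113 [-0.001 -0.047  0.113]
(428, 245) 0.095 [ 0.008 -0.076  0.095]
(428, 245) 0.08 [ 0.016 -0.099  0.08 ]
(428, 245) 0.06 [ 0.026 -0.131  0.06 ]
(428, 245) 0.04 [ 0.037 -0.163  0.04 ]
(428, 245) 0.025 [ 0.044 -0.186  0.025]
(372, 340) 0.113 [-0.002  0.063  0.113]
(372, 340) 0.095 [0.007 0.038 0.095]
(372, 340) 0.08 [0.014 0.017 0.08 ]
(372, 340) 0.06 [ 0.025 -0.011  0.06 ]
(372, 340) 0.04 [ 0.035 -0.039  0.04 ]
(372, 340) 0.025 [ 0.043 -0.06   0.025]
```

View pics/s17.png

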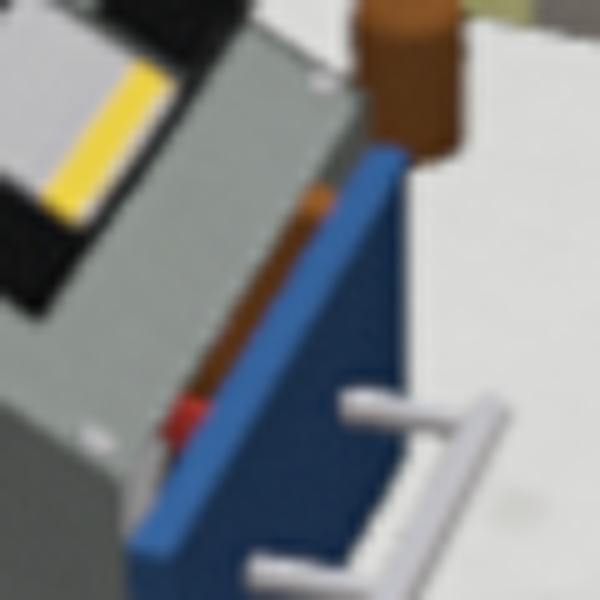

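View pics/t17.png

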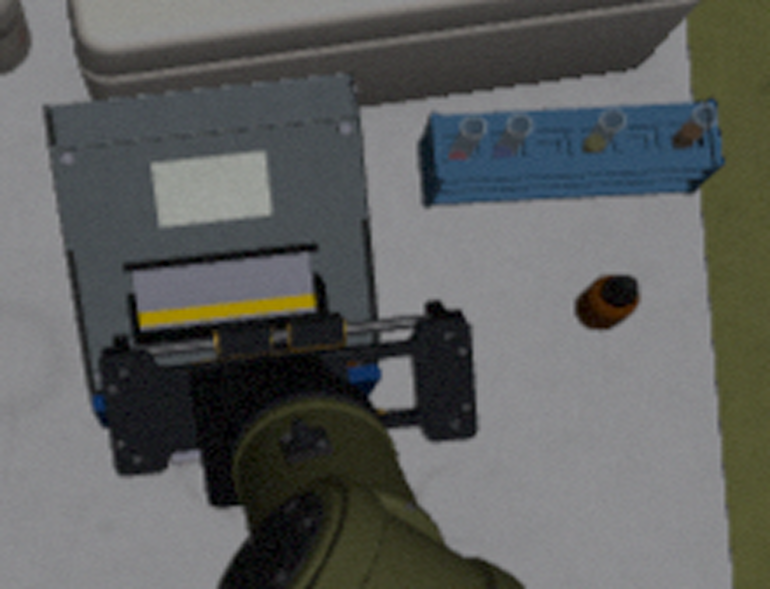

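```bash
python3 - <<'E'
from h import *
# current orientation kept, pull back and down-look
a=np.radians(12);z=np.array([np.sin(a),0,-np.cos(a)]);x=np.array([np.cos(a),0,np.sin(a)])
rel([.44,-.138,.25],RB@np.c_[x,np.cross(z,x),z])
E
```

```text
rot [ -0.1 -18.   -0. ] slide [-100.2  -20.   -49.3] n 2.3
```

Request:
send_rows(rotation=[[0, -3, 0], [0, -6, 0], [0, -10, 0], [0, -14, 0], [0, -18, 0], [0, -18, 0], [0, -18, 0]], slide=[[-15, -3, -25], [-40, -8, -40], [-65, -13, -49], [-85, -17, -49], [-100, -20, -49], [-100, -20, -49], [-100, -20, -49]], fingers=[1, 1, 1, 1, 1, 1, 1])

```text
time: 17.9
position: [0.4411, -0.1382, 0.2504]
tool_rot: [-3.107, -0.162, -0.331]
ft_force: [-0.2, 0.4, 0.5]
grip_width: 0.003
```

```bash
python3 - <<'E'
from h import *
s=get_state();print(s["position"],s["joint_positions"].round(2),s["qd"].round(2))
np.savez("pics/w18.npz",*cam("wrist"));im=get_image("wrist")[:,:,::-1];cv2.imwrite("pics/w18.png",im)
cv2.imwrite("pics/w18c.png",cv2.resize(im[60:240,120:420],None,fx=2.6,fy=2.6,interpolation=cv2.INTER_CUBIC))
E
```

```text
[ 0.44106666 -0.13818395  0.25044521] [ 1.06 -0.25 -0.63  2.01 -0.28  1.16 -0.95] [ 0.   -0.01  0.01 -0.   -0.   -0.   -0.  ]
```

View pics/w18c.png

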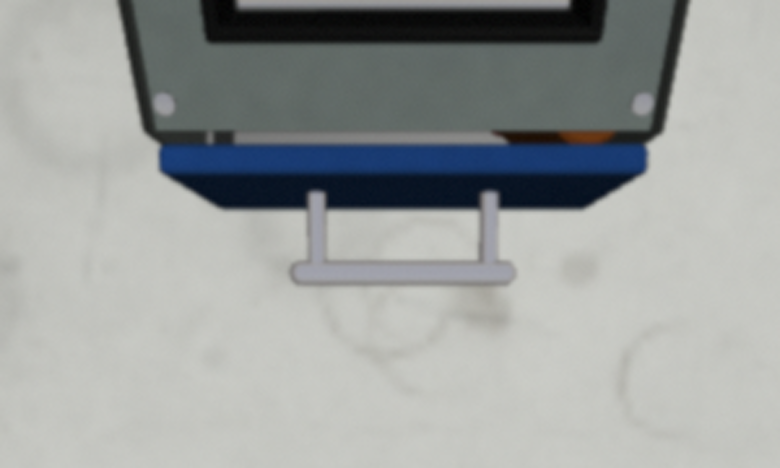

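```bash
python3 - <<'E'
from h import *
c=tuple(np.load("pics/w18.npz").values())
P=lambda u,v:(120+(u+.5)/2.6-.5,60+(v+.5)/2.6-.5)
for n,uv in [("amberL",(495,137)),("amberM",(555,137)),("amberR",(617,137))]:
    for z in (.1,.07,.04): print(n,inbox(onz("wrist",P(*uv),z,c)).round(3))
for n,uv,z in [("panBack",(400,144),.106),("panFrontTop",(400,173),.106),("sf",(400,131),.12),("handle",(403,272),.062)]: print(n,inbox(onz("wrist",P(*uv),z,c)).round(4))
# scene rays again on box
for uv in [(375,328),(400,290),(428,245)]:
    u=(180+(uv[0]+.5)/4-.5,140+(uv[1]+.5)/4-.5);print([inbox(onz("scene",u,z)).round(3) for z in (.1,.07,.05)])
E
```

```text
amberL [ 0.004 -0.036  0.1  ]
amberL [ 0.011 -0.039  0.07 ]
amberL [ 0.018 -0.043  0.04 ]
amberM [ 0.004 -0.059  0.1  ]
amberM [ 0.011 -0.065  0.07 ]
amberM [ 0.018 -0.071  0.04 ]
amberR [ 0.004 -0.083  0.1  ]
amberR [ 0.011 -0.091  0.07 ]
amberR [ 0.018 -0.1    0.04 ]
panBack [0.0003 0.0014 0.106 ]
panFrontTop [-0.0105  0.0014  0.106 ]
sf [0.0018 0.0014 0.12  ]
handle [-0.0453  0.0001  0.062 ]
[array([0.007, 0.033, 0.1  ]), array([ 0.022, -0.01 ,  0.07 ]), array([ 0.033, -0.039,  0.05 ])]
[array([ 0.006, -0.012,  0.1  ]), array([ 0.021, -0.057,  0.07 ]), array([ 0.032, -0.087,  0.05 ])]
[array([ 0.006, -0.068,  0.1  ]), array([ 0.021, -0.115,  0.07 ]), array([ 0.031, -0.147,  0.05 ])]
```

```bash
python3 - <<'E'
from h import *
im=get_image("scene")[:,:,::-1];cv2.imwrite("pics/s19.png",im)
a=cv2.imread("pics/scene0.png");b=im
d=cv2.absdiff(a,b).max(2)
for n,(u0,u1,v0,v1) in dict(c=(283,308,163,198),b=(240,280,310,360),flask=(165,210,270,325),flap=(240,275,175,200)).items(): print(n,int(np.percentile(d[v0:v1,u0:u1],98)))
d2=cv2.absdiff(cv2.imread("pics/s16c.png"),cv2.resize(b[140:280,180:380],None,fx=4,fy=4)).max(2);print("slit change",np.percentile(d2[220:370,340:460],98))
print(get_state()["time"],get_state()["ft_force"])
E
```

```text
c 52
b 2
flask 2
flap 3
slit change 2.0
18.0 [-0.71327689  0.59461955  0.23072357]
```

View pics/s19.png

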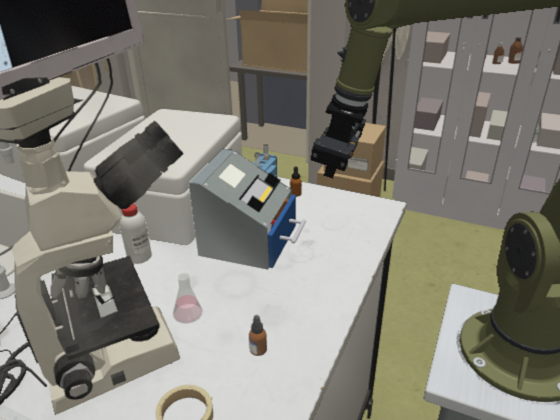

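The view shows the flap shut and the drawer shut. The other two bottles and the flask are unchanged, and the arm is clear of everything. The difference near bottle c, at (295,185), is the drawer panel having moved. I'll hand in.

```bash
python3 -c "
from bench import *
print(close_job())"
```

```text
the job is handed in; nothing more can be done
None
```

I shut the drawer, posted the red-collared bottle through the flap, and handed the job in at about 18 s. No verdict is reported.

**What I did:** I pushed the drawer shut with closed fingers on the middle of the bar until it met a firm stop. I then picked up the red-collared bottle, laid it in the V along the mouth, and pushed it down the chute until it dropped. After that I withdrew the arm.

**Last checks:**
- **Flap:** it looks the same as at the start, when it was shut. I saw it open with the bottle in it on the way, but did not measure the angle.
- **Drawer:** the handle measures within 1 mm of its shut position, and its panel is flush with the box front.
- **Other items:** the blue-banded bottle and the flask are unchanged from the first picture. The brown-banded bottle's patch did differ. I put that down to the drawer panel edge showing in the patch, since the bottle stands in the same place.
- **Arm:** it stands clear of everything, with about zero force.
- **Posted bottle:** it did not land flat. It seems to lean in the drawer's front right corner (seen from the robot) with its bulb down. I could only see it through the slit above the panel, so I estimate its middle is about 60 mm up, under the 90 mm limit. It did not move between the last pictures.

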